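# Make up two painting kits for the art class

### The job

Make up two painting kits from the stock on the table. Green tray: stand the yellow and the blue paint pot upright in the two small compartments, one in each, and lay the brush flat in the long compartment; orange tray: stand the red paint pot upright in either small compartment and the wooden stamp, rubber face down, in the long compartment. Set each thing down on the tray's floor without dropping or throwing it, and leave the black pot and the white dish where they are.

Things in the scene. Friction and masses are not known exactly. Their poses are not given: they have to be found in the camera images.
- red_pot_center (a point): Red paint pot, standing upright: a round plastic pot 58 mm tall, 43 mm across (41 mm at its foot), with a screw cap of the same colour, 46 mm across, that takes up its top 18 mm, and a white paper band low around it; about 110 g. This point is its centre, 29 mm above its underside; z is up.
- yellow_pot_center (a point): Yellow paint pot, standing upright: a round plastic pot 58 mm tall, 43 mm across (41 mm at its foot), with a screw cap of the same colour, 46 mm across, that takes up its top 18 mm, and a white paper band low around it; about 110 g. This point is its centre, 29 mm above its underside; z is up.
- blue_pot_center (a point): Blue paint pot, standing upright: a round plastic pot 58 mm tall, 43 mm across (41 mm at its foot), with a screw cap of the same colour, 46 mm across, that takes up its top 18 mm, and a white paper band low around it; about 110 g. This point is its centre, 29 mm above its underside; z is up.
- stamp_center (a point): Printing stamp of pale wood with a thin dark rubber face underneath: square base 44 by 44 mm, 18 mm high, and on it a round upright knob 26 mm across (20 mm at its neck) up to 52 mm; about 70 g. Stands face down. This point is its centre, 26 mm above its underside; z is up, x and y along the base's sides.
- brush_center (a point): Flat brush lying on the table, 150 mm long in x: pale wooden handle 14 mm wide, 12 high from x -75 to +15, then aluminium ferrule and rigid dark bristles, 28 mm wide, to x +75; about 50 g. This point is at half its length and half-way up (6 mm), on the handle near its centre of mass; x points to the bristles, z up.
- tray_green: Green tray, fixed, 158 (x) by 180 mm (y); walls and dividers 14 mm high, 3 thick; floor 4 mm thick. Origin: centre of its underside. Long compartment on its -x side (roughly towards the robot): inside 75 by 174 mm, middle at x -38.5, y 0. Two small compartments on its +x side: inside 74 (x) by 85 mm (y), middles at x +39, y +43.5 and -43.5.
- tray_orange: Orange tray, fixed, 158 (x) by 180 mm (y); walls and dividers 14 mm high, 3 thick; floor 4 mm thick. Origin: centre of its underside. Long compartment on its -x side (roughly towards the robot): inside 75 by 174 mm, middle at x -38.5, y 0. Two small compartments on its +x side: inside 74 (x) by 85 mm (y), middles at x +39, y +43.5 and -43.5.
- black_pot_center (a point): Black paint pot, standing upright: a round plastic pot 58 mm tall, 43 mm across (41 mm at its foot), with a screw cap of the same colour, 46 mm across, that takes up its top 18 mm, and a white paper band low around it; about 110 g. This point is its centre, 29 mm above its underside; z is up. It stays in the stock.
- dish: Small white ceramic palette dish, 66 mm across and 22 mm high, loose, stays where it is. Origin: centre of its underside.
Things that resemble listed ones, but are neither listed nor needed, are in the scene too. Of the things that look like the part that bears stamp_center, the middle-sized one is meant.

How it is judged (in metres and radians):
At the end, for the whole second after the job is handed in: Each kit thing rests on its compartment's floor (height +-6 mm), pots and stamp upright within 0.12 rad, yellow and blue in different small ones; from the compartment's middle (x, y): pots 20, 26 mm; stamp 22, 70; brush flat, 30, 20. Speeds < 0.02 m/s; black pot, dish moved < 30 mm (x of yellow_pot_center in the frame of tray_green between 0.019 and 0.059 m and z of yellow_pot_center in the frame of tray_green between 0.027 and 0.04 m and angle between each of yellow_pot_center, blue_pot_center, red_pot_center, stamp_center's own z axis and vertical below 0.12 rad and x of blue_pot_center in the frame of tray_green between 0.019 and 0.059 m and z of blue_pot_center in the frame of tray_green between 0.027 and 0.04 m and x of red_pot_center in the frame of tray_orange between 0.019 and 0.059 m and z of red_pot_center in the frame of tray_orange between 0.027 and 0.04 m and ((y of yellow_pot_center in the frame of tray_green between 0.018 and 0.07 m and y of blue_pot_center in the frame of tray_green between -0.07 and -0.018 m) or (y of yellow_pot_center in the frame of tray_green between -0.07 and -0.018 m and y of blue_pot_center in the frame of tray_green between 0.018 and 0.07 m)) and (y of red_pot_center in the frame of tray_orange between 0.018 and 0.07 m or y of red_pot_center in the frame of tray_orange between -0.07 and -0.018 m) and x of stamp_center in the frame of tray_orange between -0.061 and -0.016 m and y of stamp_center in the frame of tray_orange between -0.07 and 0.07 m and z of stamp_center in the frame of tray_orange between 0.024 and 0.037 m and x of brush_center in the frame of tray_green between -0.069 and -0.008 m and y of brush_center in the frame of tray_green between -0.02 and 0.02 m and z of brush_center in the frame of tray_green between 0.005 and 0.0165 m and angle between brush_center's own x axis and vertical between 1.47 and 1.67 rad and linear speed of each of red_pot, yellow_pot, blue_pot, stamp, brush below 0.02 m/s and distance of each of black_pot_center, dish from where it was at the start of the episode below 0.03 m); the robot touches nothing.
It fails at once if the black pot or the white dish is shifted by more than 30 mm or tipped over ((distance of black_pot_center from where it was at the start of the episode above 0.03 m or angle between black_pot_center's own z axis and vertical above 0.5 rad) or (distance of dish from where it was at the start of the episode above 0.03 m or angle between dish's own z axis and vertical above 0.5 rad)).
It fails at once if a thing of the kits is dropped or flung (faster than 0.8 m/s while the fingers do not touch it) ((linear speed of red_pot above 0.8 m/s and contact force between the fingers and red_pot below 0.05 N) or (linear speed of yellow_pot above 0.8 m/s and contact force between the fingers and yellow_pot below 0.05 N) or (linear speed of blue_pot above 0.8 m/s and contact force between the fingers and blue_pot below 0.05 N) or (linear speed of stamp above 0.8 m/s and contact force between the fingers and stamp below 0.05 N) or (linear speed of brush above 0.8 m/s and contact force between the fingers and brush below 0.05 N)).
It also fails if it takes over 136 s, if anything falls off the work surface, if the arm or the gripper's body presses on something with over 40 N, if the wrist force passes 120 N, or if a joint passes its speed limit or range.

### The arm

A 6-joint arm with a two-finger parallel gripper is mounted at the origin on the work surface. World frame = base frame: x ahead of the robot, y to its left, z up, the work surface at z = 0. Lengths are in mm, angles in degrees, forces in N, time in s.
With the tool pointing down it reaches from about 300 to 775 mm from the base axis. Payload 14.6 kg.
Tool frame: the origin (TCP) lies at the very end of the fingers, on their centre line; the grasp point (between the pads) lies 19 mm behind it; x points along the fingers, y is the direction in which the jaws open and shut, and the axes are right-handed (so a half turn about x gives the same grasp; the last joint's range is limited). The gripper opens to 85 mm and grips with 20 to 120 N. Pads are 22 mm wide; open, the fingers measure 114 mm over their backs; the gripper's body (76 mm by 85 mm) begins 54 mm behind the grasp point. The pads swing forward as they close: fully open they stand 13 mm farther back than shut.
Start: joints at [62.361, 17.183, 87.147, -0, 75.671, -3.816], TCP at [222.153, 503.128, 231.281] pointing down, gripper open.
Joint ranges: [-173.82, 173.82], [-45.26, 126.66], [13.44, 144.39], [-59.66, 239.66], [0, 175.72], [-146.38, 146.38]. Speed limits (degrees/s): [127.2, 127.2, 147.25, 180, 180, 180].

### API

Orientations are given as a 3x3 rotation matrix whose columns are the frame's x, y, z axes.
In Python, from plant import readout, imaging, r, search_frame, masks_of, pinpoint gives the robot as it stands.
- The arm moves only by the tool arm_command, never from a script. Its argument "targets" is one flat list of numbers, 7 for each row, row after row: the shift along the tool's x, y, z in cm, then the turn, a rotation vector about the tool's x, y, z in degrees, then the gripper's target within -1 to 1 (fully open at 1, half-way at 0, shut at -1). A call has 1 to 5 rows; each row is the pose to reach, as a shift and turn from the pose commanded when the call began, along the tool's axes at that moment; what a row does not reach only later rows make up. A row lasts 1/10 s, in which the tool goes at most 50 mm and 8.59 degrees, less where a joint would pass 70% of its speed; a pose out of reach is approached as far as the arm can. A call with a gripper value outside its range is refused whole. The fingers move at their own pace and stop on an object; the grip force is fixed at half the most. Time passes only in rows, so rows that repeat a pose let the fingers close. It gives the time, the measured TCP pose, the force and the opening at its end, in the units of the state.
- readout.get_state(): the state, without advancing time (a new reading comes with each control period).
- imaging.read_camera(name): name is "scene" or "top" or "wrist"; returns the picture (400x640x3 uint8, red, green, blue); there is no depth.
- imaging.camera_info(name): a dict with "fov_y" (degrees; the focal length in pixels is half the picture's height over the tangent of half this angle, whatever the lens; pixels are square), "cx", "cy" (the principal point, pixels), "D" ([k1, k2, p1, p2, k3] as OpenCV has them; the pictures are not rectified), "pose" (4x4, takes a point from camera to world coordinates). Camera axes: x right, y down, z forward; pixel columns grow to the right and rows downward; lengths in mm; the calibration is good to about 2 mm. A picture is of the moment at which its call begins: read the wrist's pose just before it. camera_info takes no time and is no camera call; for the wrist camera it gives the pose at the moment of the call.
- r.hand_in(): hands the job in, once; it reports no verdict.
Trained networks look in the newest picture that a camera, given by its name, has taken for a name from the list of things; names that differ only in an ending like _2 or _b are one class to them, and where a whole thing is asked for, a point or a joint stands for the part that bears it (a point fixed in the world has none). Each returns a list of dicts, best first, with "score" (0 to 1); they miss things now and then, are a little off and sometimes report something else, mostly with a low value. They report only what shows in the picture. A call takes as long as a camera call. They do not tell look-alikes from the thing itself.
- search_frame(camera, target): "centre" ([x, y, z] in mm, in world coordinates, good to about 4 mm: the middle of the surface that is visible of it).
- masks_of(camera, target): "pixels" (400x640 bool, what is visible of it).
- pinpoint(camera, target): "centre" ([x, y, z] in mm, in world coordinates, good to about 4 mm: a listed point, or the origin of a listed thing).
The state is a dict: "time": time; "joint_positions": joint angles; "qvel": joint speeds; "joint_efforts": joint torques, N m; "eef_pos": TCP position; "orientation": TCP orientation; "wrist_force": force on the tool from outside, world axes, zero at the start; "ft_torque": the same for the moment, N m; "grip_width": finger opening in mm.
Only numpy, scipy, OpenCV 4.12 (cv2) and the standard library are available. Lean on these libraries where they do the work, as an engineer would, in place of code of your own. Each camera call takes 0.05 s, during which the arm holds its last target.

## Working session

There is one attempt and no reset: what is moved stays moved. The work goes in short steps, Python scripts to look and compute and a tool call to move; the robot and the scene stay as the last step left them, time stands still between calls to the robot, and variables do not carry over. Pictures are saved under pics/ and viewed, and the job is handed in when it is done.

Besides the shell and the picture viewer there is one more tool, called after "Call:" as name(argument=value, ...) on one line, values as JSON. arm_command: Moves the arm, as the interface text tells. Its arguments: {"type":"object","properties":{"targets":{"type":"array","items":{"type":"number"}}},"required":["targets"]}

```bash
ls; mkdir -p pics
python3 - <<'E'
from plant import readout, imaging
import cv2, numpy as np
s=readout.get_state()
for k,v in s.items(): print(k,np.round(v,3).tolist())
for c in ["scene","top","wrist"]:
    i=imaging.camera_info(c); print(c,i["fov_y"],i["cx"],i["cy"],np.round(i["D"],4),np.round(i["pose"],3).tolist())
    cv2.imwrite(f"pics/a_{c}.png",imaging.read_camera(c)[:,:,::-1])
E
```

```text
pics
time 0.0
joint_positions [62.36, 17.216, 87.182, 0.0, 75.67, -3.817]
qvel [-0.072, 0.034, -0.002, -0.006, 0.115, 0.078]
joint_efforts [0.0, -54.349, -36.18, -0.0, 0.004, 0.0]
eef_pos [222.049, 502.922, 230.702]
orientation [[-0.001, 0.404, 0.915], [-0.001, 0.915, -0.404], [-1.0, -0.001, -0.0]]
wrist_force [-0.916, -0.186, 0.492]
ft_torque [0.029, 0.01, 0.027]
grip_width 85.176
scene 45.32597651901085 322.3448420762855 196.63544881964296 [-0.0043  0.      0.      0.      0.    ] [[0.343, 0.79, -0.508, 1177.257], [0.939, -0.287, 0.188, -237.164], [0.003, -0.542, -0.841, 1106.609], [0.0, 0.0, 0.0, 1.0]]
top 42.528624083342464 307.27316145912954 196.76572964064306 [0.014 0.    0.    0.    0.   ] [[0.01, -0.99, 0.144, 409.992], [-1.0, -0.01, 0.004, 5.64], [-0.003, -0.144, -0.99, 1094.94], [0.0, 0.0, 0.0, 1.0]]
wrist 59.813244450310776 321.62409505145683 197.9266786260673 [-0.0335  0.      0.      0.      0.    ] [[0.403, 0.875, 0.268, 154.859], [0.915, -0.385, -0.12, 532.842], [-0.002, 0.293, -0.956, 373.09], [0.0, 0.0, 0.0, 1.0]]
```

View pics/a_top.png

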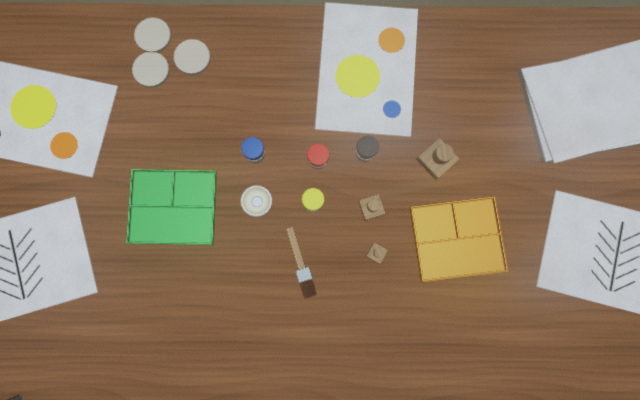

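View pics/a_scene.png

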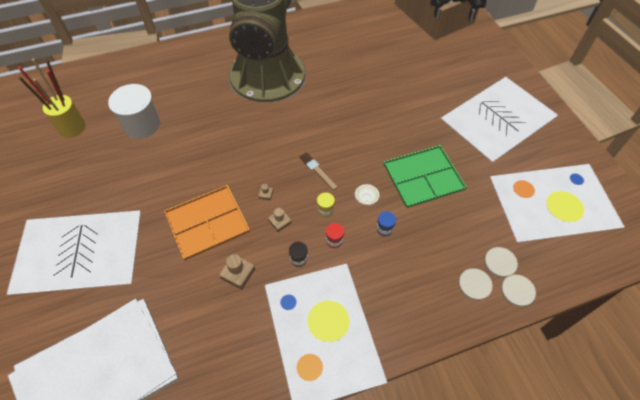

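View pics/a_wrist.png

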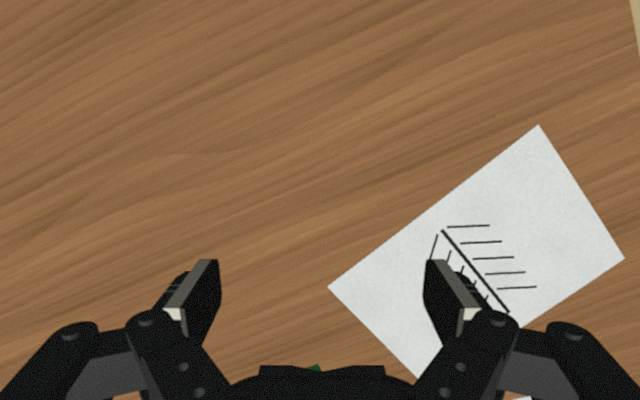

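The top view shows blue pot (253,149), red (318,155), black (367,148), yellow (313,199), dish (256,201), brush (302,263), three stamps (438,158 large; 372,207 middle; 377,253 small), green tray (171,207) and orange tray (459,239). The scene view agrees with this.

```bash
cat > h.py <<'E'
import numpy as np, cv2
from plant import readout, imaging, r, search_frame, masks_of, pinpoint
def cam(c):
    i=imaging.camera_info(c); f=200/np.tan(np.radians(i["fov_y"]/2))
    return np.array([[f,0,i["cx"]],[0,f,i["cy"]],[0,0,1]]),np.array(i["D"],float),np.array(i["pose"])
def ray(C,px):
    K,D,T=C; u=cv2.undistortPoints(np.array(px,float).reshape(-1,1,2),K,D)[:,0]
    d=np.c_[u,np.ones(len(u))]@T[:3,:3].T; return T[:3,3],d/np.linalg.norm(d,axis=1)[:,None]
def onz(C,px,z):
    o,d=ray(C,px); return o+d*((z-o[2])/d[:,2])[:,None]
def proj(C,P):
    K,D,T=C; R=T[:3,:3].T; p,_=cv2.projectPoints(np.array(P,float).reshape(-1,1,3),cv2.Rodrigues(R)[0],-R@T[:3,3],K,D); return p[:,0]
def tri(C1,p1,C2,p2):
    o1,d1=ray(C1,p1);o2,d2=ray(C2,p2);out=[]
    for a,b in zip(d1,d2):
        s=np.linalg.lstsq(np.c_[a,-b],o2-o1,rcond=None)[0]
        A=o1+a*s[0];B=o2+b*s[1]; out.append(np.r_[(A+B)/2,np.linalg.norm(A-B)])
    return np.array(out)
E
python3 - <<'E'
from h import *
import pickle
N=["red_pot_center","yellow_pot_center","blue_pot_center","black_pot_center","stamp_center","brush_center","dish","tray_green","tray_orange"]
M={}
for c in ["top","scene"]:
    imaging.read_camera(c)
    for n in N:
        p=pinpoint(c,n); print(c,n,[(round(q["score"],2),np.round(q["centre"]).tolist()) for q in p][:4])
        m=masks_of(c,n); M[c,n]=m
        for q in m[:4]:
            y,x=np.nonzero(q["pixels"]); print("    mask",round(q["score"],2),len(x),x.min(),x.max(),y.min(),y.max())
pickle.dump(M,open("masks.pkl","wb"))
print(readout.get_state()["time"])
E
```

```text
top red_pot_center [(0.82, [652.0, -14.0, 30.0])]
    mask 0.91 377 308 327 144 166
    mask 0.68 472 241 264 137 162
top yellow_pot_center [(0.84, [553.0, -4.0, 30.0]), (0.61, [559.0, 119.0, -1.0])]
    mask 0.89 437 302 323 188 212
top blue_pot_center [(0.62, [665.0, 125.0, 30.0])]
    mask 0.32 483 306 329 143 168
top black_pot_center [(0.89, [668.0, -114.0, 29.0]), (0.5, [558.0, 120.0, -1.0])]
    mask 0.96 460 356 378 136 160
top stamp_center [(0.95, [543.0, -126.0, 25.0]), (0.73, [653.0, -270.0, 34.0]), (0.56, [445.0, -137.0, 19.0])]
    mask 0.87 968 416 457 138 179
    mask 0.73 244 367 385 243 262
    mask 0.68 434 360 384 195 219
    mask 0.35 6658 410 507 197 280
top brush_center [(0.71, [431.0, 23.0, 5.0])]
    mask 0.78 735 286 315 226 297
top dish [(0.58, [557.0, 118.0, -1.0])]
top tray_green [(0.62, [543.0, 298.0, 3.0]), (0.5, [555.0, -3.0, 34.0])]
    mask 0.8 6467 126 216 169 245
top tray_orange [(0.85, [484.0, -307.0, 1.0])]
    mask 0.58 6472 410 506 196 279
    mask 0.57 419 357 378 136 159
scene red_pot_center [(0.63, [649.0, -10.0, 28.0])]
    mask 0.78 362 326 
[... 158 characters left out ...]
ask 0.86 358 378 395 211 235
scene black_pot_center [(0.97, [670.0, -110.0, 25.0])]
    mask 0.9 391 289 307 241 266
    mask 0.72 3717 164 248 185 259
scene stamp_center [(0.89, [546.0, -129.0, 22.0])]
    mask 0.7 774 220 253 254 288
    mask 0.66 299 269 290 209 229
    mask 0.63 171 259 272 184 199
    mask 0.55 354 356 378 185 204
scene brush_center [(0.77, [429.0, 25.0, 7.0])]
    mask 0.87 357 300 336 153 189
scene dish [(0.7, [559.0, 119.0, -3.0])]
    mask 0.78 359 355 377 185 204
    mask 0.54 3215 384 465 145 207
scene tray_green [(0.87, [543.0, 298.0, 1.0])]
    mask 0.59 3219 384 466 145 206
scene tray_orange [(0.8, [482.0, -307.0, -0.0])]
    mask 0.57 3742 165 248 185 260
2.05
```

Run:
```python
import cv2
a=cv2.imread("pics/a_top.png");cv2.imwrite("pics/a_topz.png",cv2.resize(a[130:310,230:430],None,fx=4,fy=3.3*4/3.3,interpolation=2)[:600,:800])
a=cv2.imread("pics/a_scene.png");cv2.imwrite("pics/a_scz.png",cv2.resize(a[140:290,220:420],None,fx=4,fy=4,interpolation=2))
```

```text
(no output)
```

View pics/a_topz.png

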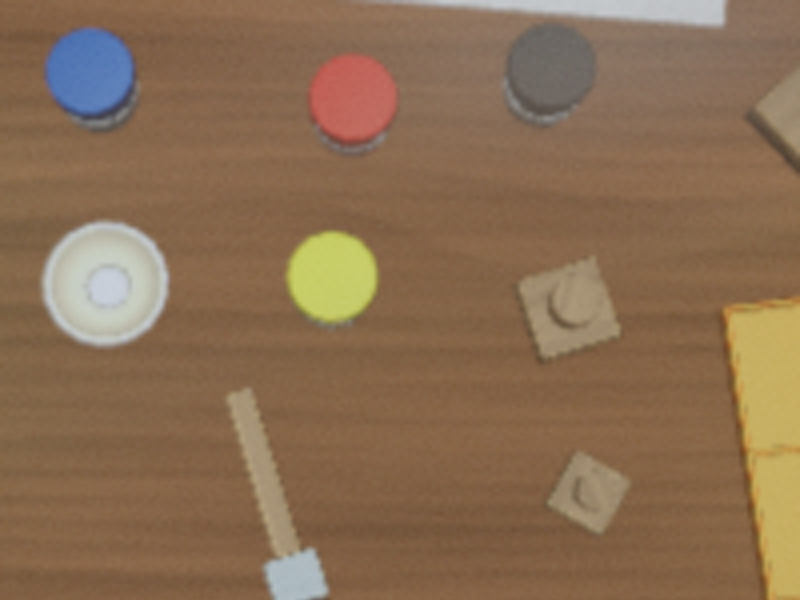

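View pics/a_scz.png

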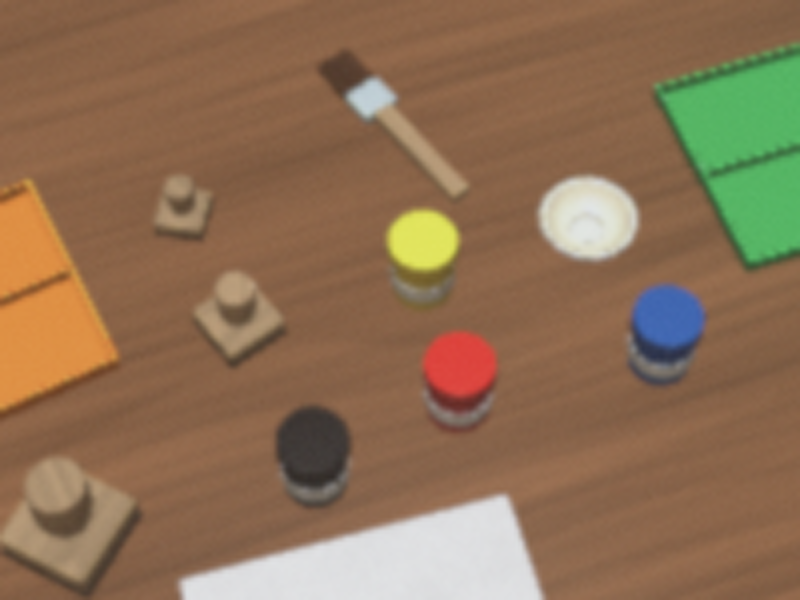

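Run:
```python
from h import *
import pickle
T,S=cam("top"),cam("scene")
z=lambda l,o:[(x/4+o[0],y/4+o[1]) for x,y in l]
n=["blue","red","yellow","knob","hend","junct"]
t=z([(91,72),(353,98),(333,276),(578,295),(240,392),(287,553)],(230,130))
s=z([(668,316),(460,361),(423,240),(236,290),(460,188),(382,110)],(220,140))
for a,b in zip(n,tri(T,t,S,s)): print(a,np.round(b,1))
print("base", np.round(onz(T,z([(517,288),(593,257),(621,334),(543,360)],(230,130)),18),1).tolist())
print("brush bristle end top cam",onz(T,[(309,296.5)],6), onz(S,[(303.5,155)],6))
M=pickle.load(open("masks.pkl","rb"))
for n in ["tray_green","tray_orange"]:
  for c,C,in (("top",T),("scene",S)):
    m=M[c,n][0]["pixels"].astype(np.uint8)
    k=max(cv2.findContours(m,0,1)[0],key=cv2.contourArea)
    P=onz(C,k[:,0].astype(float),14)[:,:2].astype(np.float32)
    (cx,cy),(w,h),a=cv2.minAreaRect(P); print(n,c,round(cx),round(cy),round(w),round(h),round(a,1))
for c in ("top","scene"):
  a=cv2.imread(f"pics/a_{c}.png")
  for n,(x,y) in {"top":{"g":(115,155),"o":(400,185)},"scene":{"g":(375,135),"o":(155,175)}}[c].items():
    cv2.imwrite(f"pics/t_{c}_{n}.png",cv2.resize(a[y:y+105,x:x+120],None,fx=5,fy=5,interpolation=2))
# model overlay
A=cv2.imread("pics/a_top.png");B=cv2.imread("pics/a_scene.png")
```

```text
blue [662.  125.7  57.6   4.4]
red [648.7  -9.9  60.7   4. ]
yellow [ 5.564e+02 -4.000e-01  5.910e+01  4.200e+00]
knob [ 548.5 -125.1   55.1    4.7]
hend [500.3  47.7  16.7   4.3]
junct [416.7  21.4  12.1   2.9]
base [[556.1, -99.9, 18.0], [573.0, -140.2, 18.0], [532.2, -154.6, 18.0], [518.0, -113.4, 18.0]]
brush bristle end top cam [[358.20529426   4.31992062   6.        ]] [[358.80396618   6.66382148   6.        ]]
tray_green top 544 299 186 160 89.4
tray_green scene 543 298 188 169 89.5
tray_orange top 483 -307 157 182 7.6
tray_orange scene 484 -306 169 182 7.1
```

```bash
cd pics
python3 - <<'E'
import cv2,numpy as np
a=np.hstack([cv2.imread("t_top_g.png"),cv2.imread("t_top_o.png")]);cv2.imwrite("tt.png",cv2.resize(a,(800,350)))
E
python3 - <<'E'
from h import *
T,S=cam("top"),cam("scene")
A=cv2.imread("pics/a_top.png");B=cv2.imread("pics/a_scene.png")
def R(t): t=np.radians(t);return np.array([[np.cos(t),-np.sin(t)],[np.sin(t),np.cos(t)]])
out=[]
for (c,C,I) in (("top",T,A),("scene",S,B)):
  for g,(cx,cy,t) in dict(g=(543.5,298.5,-.5),o=(483.5,-306.5,7.4)).items():
    x0,y0={"top":{"g":(115,155),"o":(400,185)},"scene":{"g":(375,135),"o":(155,175)}}[c][g]
    J=cv2.resize(I[y0:y0+105,x0:x0+120],None,fx=4,fy=4,interpolation=2)
    for L in ([(-79,-90),(79,-90),(79,90),(-79,90),(-79,-90)],[(0.5,-90),(0.5,90)],[(0,0),(79,0)]):
      P=np.array(L)@R(t).T+[cx,cy]; p=(proj(C,np.c_[P,np.full(len(P),14)])-[x0,y0]+.5)*4
      cv2.polylines(J,[p.astype(np.int32)],False,(255,0,255),1)
    out.append(J[:400])
cv2.imwrite("pics/ov.png",cv2.resize(np.vstack([np.hstack(out[:2]),np.hstack(out[2:])]),(720,600)))
E
```

```text
(no output)
```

View pics/ov.png

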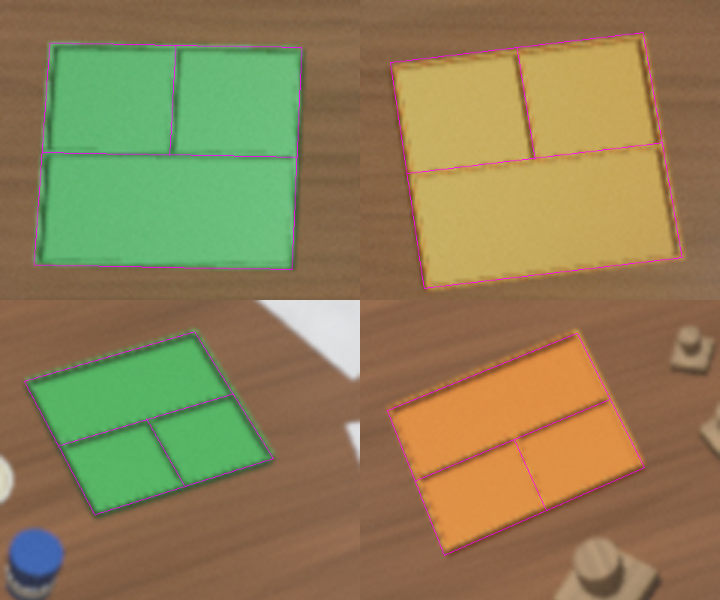

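Tray overlays fit both views, with rims at 14 mm. Triangulated heights: caps about 58–61 mm, knob 55 mm, and brush 12–17 mm, all consistent with the text. I'll start with the blue pot.

```bash
cat > go.py <<'E'
import sys
from h import *
def go(x,y,z,a):
    s=readout.get_state(); R=np.array(s["orientation"]); p=np.array(s["eef_pos"])
    ar=np.radians(a); G=np.array([[0,np.cos(ar),np.sin(ar)],[0,np.sin(ar),-np.cos(ar)],[-1,0,0]])
    d=R.T@(np.array([x,y,z])-p)/10; rv=np.degrees(cv2.Rodrigues(R.T@G)[0].ravel())
    print("t",round(s["time"],2),"pos",np.round(p,1),"grip",round(s["grip_width"],1),"F",np.round(s["wrist_force"],1),"| shift cm",np.round(d,2),"turn",np.round(rv,2),"rows>=",round(max(np.linalg.norm(d)/5,np.linalg.norm(rv)/8.59),1))
if __name__=="__main__":
    v=list(map(float,sys.argv[1:]))
    for i in range(0,len(v),4): go(*v[i:i+4])
E
python3 go.py 661 125 130 0
```

```text
t 2.05 pos [222.2 503.1 231.3] grip 85.6 F [-0.1 -1.2 -0.3] | shift cm [ 10.13 -16.87  55.42] turn [66.18  0.   -0.  ] rows>= 11.8
```

Call:
arm_command(targets=[0, -4.2, 13.9, 20, 0, 0, 1, 2, -8.4, 27.7, 40, 0, 0, 1, 2, -8.4, 27.7, 40, 0, 0, 1, 2, -8.4, 27.7, 40, 0, 0, 1, 2, -8.4, 27.7, 40, 0, 0, 1])

```text
time: 2.55
eef_pos: [412.4, 339.1, 214.7]
orientation: [[0.0, 0.9, 0.436], [0.0, 0.436, -0.9], [-1.0, 0.0, -0.0]]
wrist_force: [0.2, 0.4, -0.5]
grip_width: 85.3
```

```bash
python3 go.py 661 125 130 0
```

```text
t 2.55 pos [412.4 339.1 214.7] grip 85.3 F [ 0.2  0.4 -0.5] | shift cm [ 8.47 13.03 30.1 ] turn [ 2.585e+01 -1.000e-02 -2.000e-02] rows>= 6.8
```

Call:
arm_command(targets=[8.4, 13, 30, 25.8, 0, 0, 1, 8.4, 13, 30, 25.8, 0, 0, 1, 8.4, 13, 30, 25.8, 0, 0, 1, 8.4, 13, 30, 25.8, 0, 0, 1, 8.4, 13, 30, 25.8, 0, 0, 1])

```text
time: 3.05
eef_pos: [596.9, 182.1, 152.0]
orientation: [[0.0, 1.0, 0.006], [0.0, 0.006, -1.0], [-1.0, 0.0, -0.0]]
wrist_force: [-0.0, 1.2, 0.1]
grip_width: 85.4
```

```bash
python3 go.py 661 125 130 0
```

```text
t 3.05 pos [596.9 182.1 152. ] grip 85.4 F [-0.   1.2  0.1] | shift cm [2.2  6.37 5.75] turn [ 0.35 -0.01 -0.01] rows>= 1.8
```

Call:
arm_command(targets=[2.2, 6.4, 5.7, 0.3, 0, 0, 1, 2.2, 6.4, 5.7, 0.3, 0, 0, 1, 2.2, 6.4, 5.7, 0.3, 0, 0, 1, 2.2, 6.4, 5.7, 0.3, 0, 0, 1])

```text
time: 3.45
eef_pos: [660.0, 126.6, 129.7]
orientation: [[-0.001, 1.0, 0.0], [-0.0, 0.0, -1.0], [-1.0, -0.001, 0.0]]
wrist_force: [0.1, -0.3, -0.2]
grip_width: 85.7
```

Run:
```python
from h import *
import go
W=cam("wrist")
I=imaging.read_camera("wrist");cv2.imwrite("pics/w1.png",I[:,:,::-1])
print(np.round(W[2],2).tolist())
print([(q["score"],np.round(q["centre"],1)) for q in pinpoint("wrist","blue_pot_center")])
go.go(661,125,26,0)
```

```text
[[1.0, 0.0, -0.0, 661.4], [0.0, -0.96, -0.29, 201.0], [-0.0, 0.29, -0.96, 271.99], [0.0, 0.0, 0.0, 1.0]]
[(0.76, array([665.2, 127. ,  28.3]))]
t 3.55 pos [659.6 127.9 130.8] grip 85.4 F [ 0.4  1.1 -0.1] | shift cm [10.48  0.14  0.29] turn [ 0.12 -0.01 -0.01] rows>= 2.1
```

View pics/w1.png

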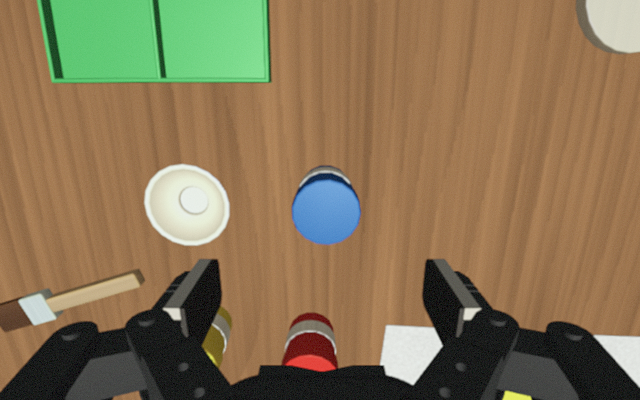

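Wrist view: the blue cap is at (326,209), centred between the fingers. The red pot at (310,345) and the dish at (188,204) are clear.

Run:
```python
from h import *
W=cam("wrist"); print(np.round(onz(W,[(326.5,208.5),(188,204)],58),1), onz(W,[(188,204)],22))
```

```text
[[664.  128.9  58. ]
 [573.4 131.6  58. ]] [[558.76902822 119.81249013  22.        ]]
```

Call:
arm_command(targets=[4, 0.3, 0.1, 0, 0, 0, 1, 7.5, 0.3, 0.1, 0, 0, 0, 1, 10.5, 0.3, 0.1, 0, 0, 0, 1, 10.5, 0.3, 0.1, 0, 0, 0, 1, 10.5, 0.3, 0.1, 0, 0, 0, -1])

```text
time: 4.05
eef_pos: [663.1, 126.9, 26.9]
orientation: [[0.001, 1.0, 0.002], [0.0, 0.002, -1.0], [-1.0, 0.001, -0.0]]
wrist_force: [-0.2, -0.4, 1.2]
grip_width: 73.2
```

Call:
arm_command(targets=[0, 0, 0, 0, 0, 0, -1, 0, 0, 0, 0, 0, 0, -1, 0, 0, 0, 0, 0, 0, -1, 0, 0, 0, 0, 0, 0, -1, 0, 0, 0, 0, 0, 0, -1])

```text
time: 4.55
eef_pos: [663.8, 126.4, 28.0]
orientation: [[0.003, 1.0, 0.001], [0.001, 0.001, -1.0], [-1.0, 0.003, -0.001]]
wrist_force: [-2.7, 0.6, 7.8]
grip_width: 44.7
```

Call:
arm_command(targets=[0, 0, 0, 0, 0, 0, -1, 0, 0, 0, 0, 0, 0, -1, -2, 0, 0, 0, 0, 0, -1, -5, 0, 0, 0, 0, 0, -1, -7, 0, 0, 0, 0, 0, -1])

```text
time: 5.05
eef_pos: [663.6, 126.2, 98.6]
orientation: [[0.003, 1.0, 0.001], [0.0, 0.001, -1.0], [-1.0, 0.003, -0.0]]
wrist_force: [0.6, -0.1, -0.6]
grip_width: 44.3
```

```bash
python3 go.py 583 341 110 0
```

```text
t 5.05 pos [663.6 126.2  98.6] grip 44.3 F [ 0.6 -0.1 -0.6] | shift cm [ -1.16  -8.03 -21.49] turn [ 0.08 -0.02 -0.17] rows>= 4.6
```

Call:
arm_command(targets=[-0.3, -2, -5, 0, 0, 0, -1, -0.8, -4, -10, 0, 0, 0, -1, -1.1, -5.5, -14.5, 0, 0, 0, -1, -1.1, -7, -19, 0, 0, 0, -1, -1.1, -8, -21.5, 0, 0, 0, -1])

```text
time: 5.55
eef_pos: [581.3, 344.4, 107.9]
orientation: [[0.002, 1.0, 0.003], [0.001, 0.003, -1.0], [-1.0, 0.002, -0.001]]
wrist_force: [0.3, -0.1, -0.9]
grip_width: 44.1
```

Call:
arm_command(targets=[0, 0, 0, 0, 0, 0, -1, 0, 0, 0, 0, 0, 0, -1])

```text
time: 5.75
eef_pos: [582.6, 341.3, 107.2]
orientation: [[0.001, 1.0, 0.003], [0.0, 0.003, -1.0], [-1.0, 0.001, -0.0]]
wrist_force: [0.9, 0.0, -1.4]
grip_width: 44.3
```

Run:
```python
from h import *
import go
W=cam("wrist")
I=imaging.read_camera("wrist");cv2.imwrite("pics/w2.png",I[:,:,::-1])
go.go(583,341,36,0)
```

```text
t 5.8 pos [583.1 340.4 107.1] grip 44.1 F [-0.6 -0.6 -1.8] | shift cm [ 7.11 -0.01 -0.06] turn [ 0.06 -0.01 -0.04] rows>= 1.4
```

View pics/w2.png

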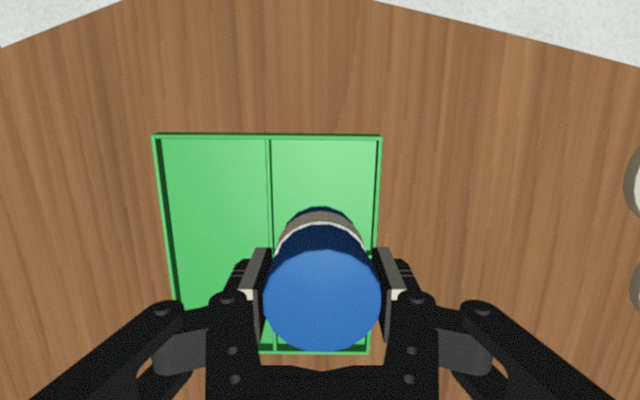

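The wrist view shows the blue pot held upright over the far small compartment. Lowering it.

Call:
arm_command(targets=[2.5, 0, 0, 0, 0, 0, -1, 5, 0, 0, 0, 0, 0, -1, 6.4, 0, 0, 0, 0, 0, -1, 7, 0, 0, 0, 0, 0, -1, 7, 0, 0, 0, 0, 0, -1])

```text
time: 6.3
eef_pos: [583.0, 340.4, 36.3]
orientation: [[-0.0, 1.0, 0.001], [-0.0, 0.001, -1.0], [-1.0, -0.0, 0.0]]
wrist_force: [0.6, 1.1, -0.9]
grip_width: 44.3
```

Call:
arm_command(targets=[0.2, 0, 0, 0, 0, 0, -1, 0.4, 0, 0, 0, 0, 0, -1, 0.4, 0, 0, 0, 0, 0, -1])

```text
time: 6.6
eef_pos: [582.8, 341.1, 32.8]
orientation: [[0.001, 1.0, 0.001], [0.0, 0.001, -1.0], [-1.0, 0.001, -0.0]]
wrist_force: [0.9, -0.0, -1.3]
grip_width: 44.2
```

Call:
arm_command(targets=[0.1, 0, 0, 0, 0, 0, -1, 0.15, 0, 0, 0, 0, 0, -1, 0.15, 0, 0, 0, 0, 0, -1])

```text
time: 6.9
eef_pos: [582.9, 341.3, 32.1]
orientation: [[0.001, 1.0, 0.001], [0.001, 0.001, -1.0], [-1.0, 0.001, -0.001]]
wrist_force: [-2.8, -1.2, 6.1]
grip_width: 44.4
```

Contact (Fz rose to 6 N). Release.

Call:
arm_command(targets=[0, 0, 0, 0, 0, 0, 0.3, 0, 0, 0, 0, 0, 0, 0.6, 0, 0, 0, 0, 0, 0, 0.7, 0, 0, 0, 0, 0, 0, 0.7, -1, 0, 0, 0, 0, 0, 0.7])

```text
time: 7.4
eef_pos: [582.0, 340.7, 39.9]
orientation: [[-0.002, 1.0, 0.001], [-0.001, 0.001, -1.0], [-1.0, -0.002, 0.001]]
wrist_force: [-1.3, 0.9, 0.5]
grip_width: 72.5
```

Call:
arm_command(targets=[-4, 0, 0, 0, 0, 0, 0.8, -9, 0, 0, 0, 0, 0, 1, -9, 0, 0, 0, 0, 0, 1])

```text
time: 7.7
eef_pos: [585.2, 342.3, 139.6]
orientation: [[0.011, 1.0, 0.001], [0.005, 0.001, -1.0], [-1.0, 0.011, -0.005]]
wrist_force: [1.2, -0.3, 0.2]
grip_width: 85.2
```

Run:
```python
from h import *
import go
I=imaging.read_camera("wrist");cv2.imwrite("pics/w3.png",I[:,:,::-1])
go.go(555,-2,120,0)
```

```text
t 7.75 pos [584.1 341.7 135.8] grip 85.5 F [ 0.  -0.6 -1.4] | shift cm [ 1.45 -2.97 34.37] turn [ 0.08 -0.19 -0.38] rows>= 6.9
```

View pics/w3.png

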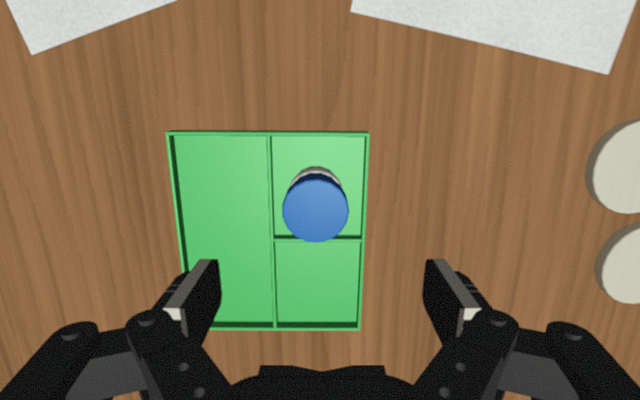

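Blue is standing in the far small compartment (cap at 315,209). Now yellow.

Call:
arm_command(targets=[0, -0.5, 5, 0, 0, 0, 1, 0.5, -1, 10, 0, 0, 0, 1, 0.7, -1.5, 15, 0, 0, 0, 1, 1, -2, 20, 0, 0, 0, 1, 1.2, -2.5, 25, 0, 0, 0, 1])

```text
time: 8.25
eef_pos: [557.3, 90.8, 118.4]
orientation: [[-0.001, 1.0, 0.002], [-0.0, 0.002, -1.0], [-1.0, -0.001, 0.0]]
wrist_force: [0.6, 0.0, -0.1]
grip_width: 85.3
```

Call:
arm_command(targets=[0, -0.3, 4.5, 0, 0, 0, 1, 0, -0.4, 8, 0, 0, 0, 1, 0, -0.5, 9.2, 0, 0, 0, 1, 0, -0.5, 9.2, 0, 0, 0, 1, 0, -0.5, 9.2, 0, 0, 0, 1])

```text
time: 8.75
eef_pos: [553.3, 1.5, 118.8]
orientation: [[-0.0, 1.0, 0.002], [0.0, 0.002, -1.0], [-1.0, -0.0, -0.0]]
wrist_force: [-0.4, 0.2, 0.8]
grip_width: 85.5
```

Run:
```python
from h import *
import go
W=cam("wrist")
I=imaging.read_camera("wrist");cv2.imwrite("pics/w4.png",I[:,:,::-1])
h=cv2.cvtColor(I,cv2.COLOR_RGB2HSV); m=((h[...,0]>24)&(h[...,0]<36)&(h[...,1]>140)&(h[...,2]>170)).astype(np.uint8)
n,l,s,c=cv2.connectedComponentsWithStats(m)
for k in range(1,n):
    if s[k,4]>300: print(s[k],c[k],onz(W,[c[k]],58).round(1))
go.go(555,-2,26,0)
```

```text
[ 291  186   72   68 1858] [324.13885899 230.94348762] [[556.1  -8.3  58. ]]
[ 591  255   49   91 3380] [618.86627219 304.87988166] [[761.8 -64.   58. ]]
t 8.8 pos [553.3   1.9 118.8] grip 85.5 F [ 0.3 -0.  -1. ] | shift cm [9.28 0.17 0.39] turn [ 0.14 -0.01  0.02] rows>= 1.9
```

View pics/w4.png

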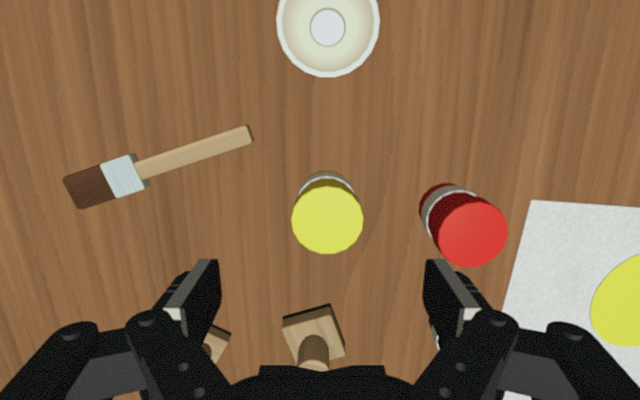

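Yellow cap at (327,218), red at (472,229), dish at (327,25). Everything is clear of the fingers.

```bash
python3 - <<'E'
from h import *
W=cam("wrist")
print(onz(W,[(327,218),(472,229)],58).round(1), onz(W,[(250,135),(140,170)],12).round(1),onz(W,[(70,194)],6).round(1))
E
python3 go.py 556.5 -1 26 0
```

```text
[[557.9   0.7  58. ]
 [649.7  -6.5  58. ]] [[503.3  46.3  12. ]
 [420.2  20.7  12. ]] [[3.582e+02 2.000e-01 6.000e+00]]
t 8.8 pos [553.3   1.9 118.8] grip 85.5 F [ 0.3 -0.  -1. ] | shift cm [9.28 0.32 0.29] turn [ 0.14 -0.01  0.02] rows>= 1.9
```

Call:
arm_command(targets=[4, 0.4, 0.2, 0, 0, 0, 1, 7, 0.4, 0.2, 0, 0, 0, 1, 9.3, 0.4, 0.2, 0, 0, 0, 1, 9.3, 0.4, 0.2, 0, 0, 0, 1, 9.3, 0.4, 0.2, 0, 0, 0, -1])

```text
time: 9.3
eef_pos: [557.6, -0.4, 26.5]
orientation: [[0.0, 1.0, 0.003], [0.0, 0.003, -1.0], [-1.0, 0.0, -0.0]]
wrist_force: [-0.1, -0.0, 0.1]
grip_width: 73.3
```

Call:
arm_command(targets=[0, 0, 0, 0, 0, 0, -1, 0, 0, 0, 0, 0, 0, -1, 0, 0, 0, 0, 0, 0, -1, 0, 0, 0, 0, 0, 0, -1, 0, 0, 0, 0, 0, 0, -1])

```text
time: 9.8
eef_pos: [558.1, -1.3, 27.7]
orientation: [[0.002, 1.0, 0.001], [-0.0, 0.001, -1.0], [-1.0, 0.002, 0.0]]
wrist_force: [-3.1, 1.4, 6.5]
grip_width: 44.2
```

Call:
arm_command(targets=[0, 0, 0, 0, 0, 0, -1, 0, 0, 0, 0, 0, 0, -1, -2, 0, 0, 0, 0, 0, -1, -5, 0, 0, 0, 0, 0, -1, -8, 0, 0, 0, 0, 0, -1])

```text
time: 10.3
eef_pos: [557.2, -1.3, 107.6]
orientation: [[0.0, 1.0, 0.001], [-0.0, 0.001, -1.0], [-1.0, 0.0, 0.0]]
wrist_force: [-0.4, -0.8, -1.5]
grip_width: 44.4
```

```bash
python3 go.py 582 255 110 0
```

```text
t 10.3 pos [557.2  -1.3 107.6] grip 44.4 F [-0.4 -0.8 -1.5] | shift cm [ -0.24   2.51 -25.63] turn [ 0.08  0.   -0.02] rows>= 5.2
```

Call:
arm_command(targets=[-0.2, 0.5, -4, 0, 0, 0, -1, -0.2, 1, -9, 0, 0, 0, -1, -0.2, 1.5, -14, 0, 0, 0, -1, -0.2, 2, -18.5, 0, 0, 0, -1, -0.2, 2.5, -22.5, 0, 0, 0, -1])

```text
time: 10.8
eef_pos: [581.9, 226.1, 109.0]
orientation: [[0.001, 1.0, 0.002], [0.001, 0.002, -1.0], [-1.0, 0.001, -0.001]]
wrist_force: [1.3, -0.7, -1.6]
grip_width: 44.3
```

Call:
arm_command(targets=[0, 0, -3.1, 0, 0, 0, -1, 0, 0, -3.1, 0, 0, 0, -1, 0, 0, -3.1, 0, 0, 0, -1])

```text
time: 11.1
eef_pos: [581.8, 255.0, 108.4]
orientation: [[0.0, 1.0, 0.002], [0.0, 0.002, -1.0], [-1.0, 0.0, -0.0]]
wrist_force: [-0.0, -0.7, -1.5]
grip_width: 44.0
```

Run:
```python
from h import *
import go
I=imaging.read_camera("wrist");cv2.imwrite("pics/w5.png",I[:,:,::-1])
go.go(582,255,35,0)
```

```text
t 11.15 pos [582.  254.2 108.4] grip 44.5 F [-0.3 -0.6 -1.2] | shift cm [ 7.34 -0.   -0.08] turn [ 0.07  0.   -0.02] rows>= 1.5
```

View pics/w5.png

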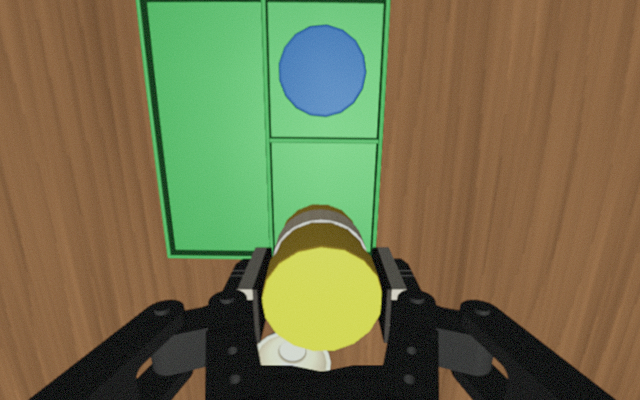

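Yellow is over the near small compartment, and blue stands at (322,70). Lowering.

Call:
arm_command(targets=[2.5, 0, 0, 0, 0, 0, -1, 5, 0, 0, 0, 0, 0, -1, 6.6, 0, 0, 0, 0, 0, -1, 7.3, 0, 0, 0, 0, 0, -1, 7.3, 0, 0, 0, 0, 0, -1])

```text
time: 11.65
eef_pos: [581.9, 254.1, 34.6]
orientation: [[-0.001, 1.0, 0.001], [-0.0, 0.001, -1.0], [-1.0, -0.001, 0.0]]
wrist_force: [0.1, -0.2, -0.9]
grip_width: 44.2
```

Call:
arm_command(targets=[0.15, 0, 0, 0, 0, 0, -1, 0.3, 0, 0, 0, 0, 0, -1, 0.4, 0, 0, 0, 0, 0, -1, 0.4, 0, 0, 0, 0, 0, -1])

```text
time: 12.05
eef_pos: [582.3, 254.8, 31.7]
orientation: [[0.001, 1.0, 0.001], [0.0, 0.001, -1.0], [-1.0, 0.001, -0.0]]
wrist_force: [-1.0, -0.2, 2.7]
grip_width: 44.1
```

Contact. Release.

Call:
arm_command(targets=[0, 0, 0, 0, 0, 0, 0.3, 0, 0, 0, 0, 0, 0, 0.6, 0, 0, 0, 0, 0, 0, 0.7, 0, 0, 0, 0, 0, 0, 0.7, -1, 0, 0, 0, 0, 0, 0.7])

```text
time: 12.55
eef_pos: [581.3, 254.4, 40.0]
orientation: [[-0.002, 1.0, 0.001], [-0.001, 0.001, -1.0], [-1.0, -0.002, 0.001]]
wrist_force: [0.2, -0.5, -0.7]
grip_width: 72.8
```

Call:
arm_command(targets=[-4, 0, 0, 0, 0, 0, 0.8, -9, 0, 0, 0, 0, 0, 1, -9, 0, 0, 0, 0, 0, 1])

```text
time: 12.85
eef_pos: [584.6, 255.6, 139.1]
orientation: [[0.011, 1.0, 0.001], [0.004, 0.001, -1.0], [-1.0, 0.011, -0.004]]
wrist_force: [0.0, 0.4, -0.3]
grip_width: 85.3
```

```bash
python3 go.py 436 28 110 -73.5
```

```text
t 12.85 pos [584.6 255.6 139.1] grip 85.3 F [ 0.   0.4 -0.3] | shift cm [  2.66 -14.92  22.75] turn [73.58 -0.59 -0.39] rows>= 8.6
```

Call:
arm_command(targets=[0.5, -3, 4.5, 8.5, 0, 0, 1, 1, -6, 9, 17, 0, 0, 1, 1.5, -9, 13.5, 25.5, 0, 0, 1, 2, -12, 18, 34, 0, 0, 1, 2.4, -14.9, 22.8, 42, 0, 0, 1])

```text
time: 13.35
eef_pos: [444.3, 45.2, 109.2]
orientation: [[0.001, 0.74, -0.672], [-0.0, -0.672, -0.74], [-1.0, 0.001, -0.001]]
wrist_force: [1.5, -0.6, 0.8]
grip_width: 85.1
```

Call:
arm_command(targets=[0, 0, 0, 8.5, 0, 0, 1, 0, 0, 0, 17, 0, 0, 1, 0, 0, 0, 25.5, 0, 0, 1, 0, 0, 0, 31.5, 0, 0, 1, 0, 0, 0, 31.5, 0, 0, 1])

```text
time: 13.85
eef_pos: [445.8, 46.3, 109.4]
orientation: [[0.001, 0.284, -0.959], [0.0, -0.959, -0.284], [-1.0, 0.0, -0.001]]
wrist_force: [0.1, -0.9, 0.9]
grip_width: 85.5
```

Run:
```python
from h import *
import go
W=cam("wrist")
I=imaging.read_camera("wrist");cv2.imwrite("pics/w6.png",I[:,:,::-1])
P=np.array([[430,25.5],[502,47],[358.4,4]]); print(proj(W,np.c_[P,[12,12,6]]).round(0))
go.go(434,27,30,-73.5)
```

```text
[[341. 228.]
 [343. 125.]
 [339. 310.]]
t 13.9 pos [445.7  46.3 109.3] grip 85.6 F [-0.1 -0.5  1.1] | shift cm [7.93 1.51 1.69] turn [ 0.21 -0.05 -0.02] rows>= 1.6
```

View pics/w6.png

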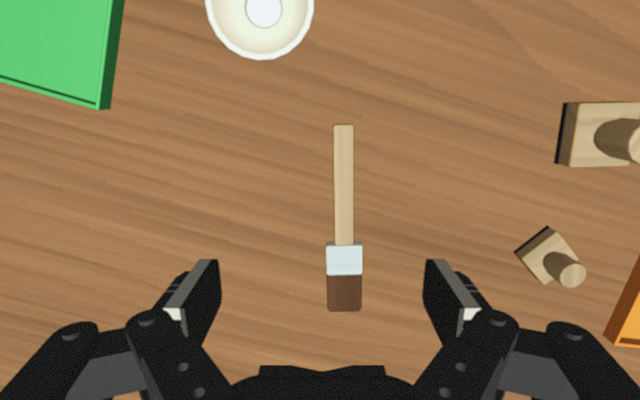

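Brush in the wrist view: handle end at (343,125), ferrule at (344,244), and bristle end at (344,310). This agrees with my projection within about 1.5 mm. Descending.

Call:
arm_command(targets=[3, 1.2, 1.3, 0, 0, 0, 0, 6, 1.6, 1.7, 0, 0, 0, 0, 8, 1.6, 1.7, 0, 0, 0, 0, 8, 1.6, 1.7, 0, 0, 0, 0, 8, 1.6, 1.7, 0, 0, 0, 0])

```text
time: 14.4
eef_pos: [434.2, 26.2, 29.4]
orientation: [[0.0, 0.287, -0.958], [-0.0, -0.958, -0.287], [-1.0, 0.0, -0.0]]
wrist_force: [0.1, -0.8, 0.5]
grip_width: 42.6
```

```bash
python3 go.py 434.3 25.5 4 -73.3
```

```text
t 14.4 pos [434.2  26.2  29.4] grip 42.6 F [ 0.1 -0.8  0.5] | shift cm [2.54 0.07 0.01] turn [-0.01 -0.01 -0.  ] rows>= 0.5
```

Call:
arm_command(targets=[1.2, 0, 0, 0, 0, 0, 0, 2.2, 0.1, 0, 0, 0, 0, 0, 2.5, 0.1, 0, 0, 0, 0, 0, 2.5, 0.1, 0, 0, 0, 0, -1, 2.5, 0.1, 0, 0, 0, 0, -1])

```text
time: 14.9
eef_pos: [434.2, 25.2, 3.9]
orientation: [[0.0, 0.285, -0.958], [0.0, -0.958, -0.285], [-1.0, -0.0, -0.0]]
wrist_force: [0.9, 0.0, 0.3]
grip_width: 14.3
```

Call:
arm_command(targets=[0, 0, 0, 0, 0, 0, -1, 0, 0, 0, 0, 0, 0, -1, 0, 0, 0, 0, 0, 0, -1, 0, 0, 0, 0, 0, 0, -1])

```text
time: 15.3
eef_pos: [434.3, 25.2, 4.1]
orientation: [[0.001, 0.285, -0.958], [-0.0, -0.958, -0.285], [-1.0, 0.0, -0.001]]
wrist_force: [-0.9, 0.1, 6.7]
grip_width: 12.0
```

Call:
arm_command(targets=[-2, 0, 0, 0, 0, 0, -1, -5, 0, 0, 0, 0, 0, -1, -8, 0, 0, 0, 0, 0, -1, -8, 0, 0, 0, 0, 0, -1])

```text
time: 15.7
eef_pos: [435.8, 25.2, 86.9]
orientation: [[0.006, 0.285, -0.958], [-0.0, -0.958, -0.285], [-1.0, 0.002, -0.005]]
wrist_force: [-0.3, 0.2, -0.4]
grip_width: 11.8
```

Run:
```python
from h import *
import go
I=imaging.read_camera("wrist");cv2.imwrite("pics/w7.png",I[:,:,::-1])
go.go(505,303,85,-.5)
```

```text
t 15.75 pos [434.9  25.2  85.1] grip 11.9 F [ 0.7 -0.5 -0. ] | shift cm [  0.03 -24.63 -14.65] turn [-72.92  -0.12  -0.17] rows>= 8.5
```

View pics/w7.png

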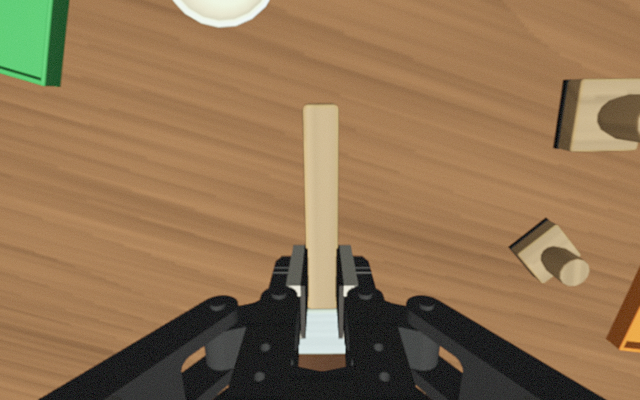

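Brush is held across the jaws and aligned. Carrying it to the green tray.

Call:
arm_command(targets=[0, -2.9, -1.7, -8.5, 0, 0, -1, 0, -5.8, -3.4, -17, 0, 0, -1, 0, -8.7, -5.1, -25.5, 0, 0, -1, 0, -11.6, -6.8, -34, 0, 0, -1, 0, -14.5, -8.6, -42.5, 0, 0, -1])

```text
time: 16.25
eef_pos: [474.7, 189.9, 82.4]
orientation: [[-0.002, 0.861, -0.509], [-0.001, -0.509, -0.861], [-1.0, -0.001, 0.001]]
wrist_force: [1.3, -0.9, -0.8]
grip_width: 12.0
```

```bash
python3 go.py 505 303 85 -.5
```

```text
t 16.25 pos [474.7 189.9  82.4] grip 12.0 F [ 1.3 -0.9 -0.8] | shift cm [ -0.27  -3.14 -11.27] turn [-30.07   0.06   0.09] rows>= 3.5
```

Call:
arm_command(targets=[-0.2, -0.8, -3, -8.5, 0, 0, -1, -0.2, -1.6, -6, -17, 0, 0, -1, -0.2, -2.4, -9, -25, 0, 0, -1, -0.2, -3.1, -11.3, -30, 0, 0, -1, -0.2, -3.1, -11.3, -30, 0, 0, -1])

```text
time: 16.75
eef_pos: [506.3, 303.6, 84.0]
orientation: [[-0.001, 1.0, -0.011], [-0.0, -0.011, -1.0], [-1.0, -0.001, 0.0]]
wrist_force: [0.1, -0.0, -1.6]
grip_width: 12.0
```

Run:
```python
from h import *
import go
I=imaging.read_camera("wrist");cv2.imwrite("pics/w8.png",I[:,:,::-1])
cv2.imwrite("pics/w8t.png",cv2.resize(imaging.read_camera("top")[130:310,80:320,::-1],None,fx=3.3,fy=3.3))
go.go(505,303,30,-.5)
```

```text
t 16.85 pos [506.  301.4  84.2] grip 11.8 F [-0.3  0.  -0.2] | shift cm [ 5.42 -0.09 -0.17] turn [-0.44  0.07  0.11] rows>= 1.1
```

View pics/w8.png

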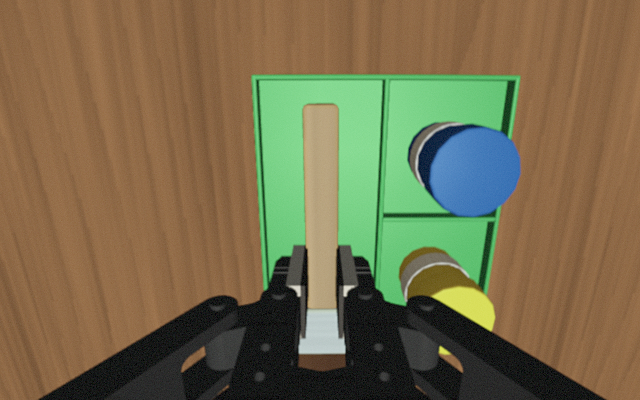

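View pics/w8t.png

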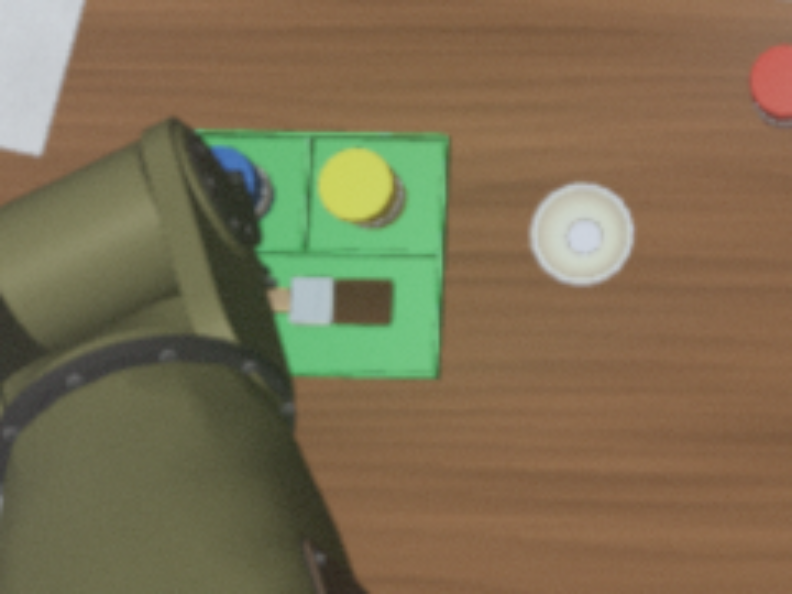

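Run:
```python
from h import *
print(onz(cam("top"),[(392.5/3.3+80,301/3.3+130)],86), onz(cam("wrist"),[(321,103)],90))
```

```text
[[505.54251928 222.6473025   86.        ]] [[508.1055612  371.51316609  90.        ]]
```

Extent in y is 222.6–371.5 against the compartment's 211.5–385.5, so it fits. Lowering.

Call:
arm_command(targets=[2.5, -0.1, -0.2, -0.4, 0, 0, -1, 5, -0.1, -0.2, -0.4, 0, 0, -1, 6.6, -0.1, -0.2, -0.4, 0, 0, -1, 7, -0.1, -0.2, -0.4, 0, 0, -1, 7, -0.1, -0.2, -0.4, 0, 0, -1])

```text
time: 17.35
eef_pos: [505.6, 303.2, 15.6]
orientation: [[-0.001, 1.0, -0.01], [-0.0, -0.01, -1.0], [-1.0, -0.001, 0.0]]
wrist_force: [-0.9, -0.1, -0.2]
grip_width: 12.1
```

Call:
arm_command(targets=[0.2, 0, 0, 0, 0, 0, -1, 0.4, 0, 0, 0, 0, 0, -1, 0.5, 0, 0, 0, 0, 0, -1, 0.5, 0, 0, 0, 0, 0, -1])

```text
time: 17.75
eef_pos: [505.7, 303.6, 11.0]
orientation: [[0.0, 1.0, -0.009], [0.0, -0.009, -1.0], [-1.0, 0.0, -0.0]]
wrist_force: [-0.5, -0.3, 0.1]
grip_width: 11.9
```

Call:
arm_command(targets=[0.1, 0, 0, 0, 0, 0, -1, 0.2, 0, 0, 0, 0, 0, -1, 0.25, 0, 0, 0, 0, 0, -1, 0.25, 0, 0, 0, 0, 0, -1])

```text
time: 18.15
eef_pos: [505.7, 303.6, 8.3]
orientation: [[-0.0, 1.0, -0.009], [-0.0, -0.009, -1.0], [-1.0, -0.0, 0.0]]
wrist_force: [-1.0, 0.9, -0.3]
grip_width: 12.0
```

Call:
arm_command(targets=[0.05, 0, 0, 0, 0, 0, -1, 0.1, 0, 0, 0, 0, 0, -1, 0.1, 0, 0, 0, 0, 0, -1])

```text
time: 18.45
eef_pos: [505.7, 303.6, 8.1]
orientation: [[0.0, 1.0, -0.009], [0.0, -0.009, -1.0], [-1.0, 0.0, -0.0]]
wrist_force: [-4.8, -2.5, 10.3]
grip_width: 11.8
```

Touching the floor. Open slightly (to about 30 mm, so the fingers stay inside the walls) and lift.

Call:
arm_command(targets=[0, 0, 0, 0, 0, 0, -0.5, 0, 0, 0, 0, 0, 0, -0.35, 0, 0, 0, 0, 0, 0, -0.35, -1, 0, 0, 0, 0, 0, -0.35, -2.5, 0, 0, 0, 0, 0, -0.35])

```text
time: 18.95
eef_pos: [505.4, 303.4, 32.6]
orientation: [[-0.001, 1.0, -0.009], [-0.001, -0.009, -1.0], [-1.0, -0.001, 0.001]]
wrist_force: [0.5, -0.2, 0.6]
grip_width: 27.6
```

Call:
arm_command(targets=[-5, 0, 0, 0, 0, 0, 0, -9, 0, 0, 0, 0, 0, 0.5, -9, 0, 0, 0, 0, 0, 1])

```text
time: 19.25
eef_pos: [507.9, 304.8, 129.7]
orientation: [[0.009, 1.0, -0.009], [0.005, -0.009, -1.0], [-1.0, 0.009, -0.005]]
wrist_force: [0.6, -0.5, -0.3]
grip_width: 70.4
```

Run:
```python
from h import *
import go
I=imaging.read_camera("wrist");cv2.imwrite("pics/w9.png",I[:,:,::-1])
go.go(649,-10,125,0)
```

```text
t 19.3 pos [506.9 304.3 126.4] grip 76.9 F [-1.4  0.3 -0.8] | shift cm [ 0.13 14.5  31.3 ] turn [-0.52 -0.18 -0.33] rows>= 6.9
```

View pics/w9.png

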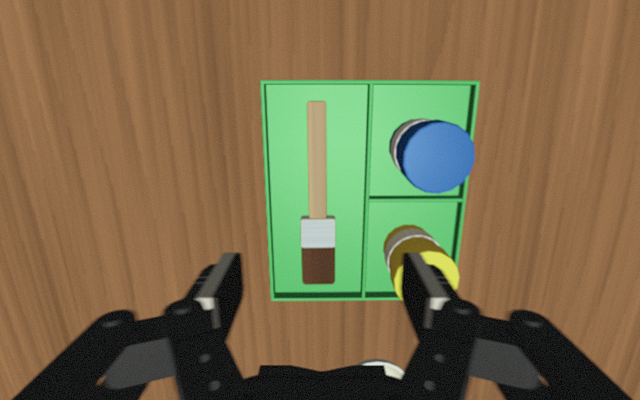

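The green kit is complete: brush flat at (318,190), both pots standing. Next, the red pot.

Call:
arm_command(targets=[0, 2.1, 4.5, 0, 0, 0, 1, 0, 4.2, 9, 0, 0, 0, 1, 0, 6.3, 13.5, 0, 0, 0, 1, 0, 8.3, 18, 0, 0, 0, 1, 0, 10.4, 22.5, 0, 0, 0, 1])

```text
time: 19.8
eef_pos: [607.7, 75.7, 121.9]
orientation: [[-0.001, 1.0, -0.009], [-0.0, -0.009, -1.0], [-1.0, -0.001, 0.0]]
wrist_force: [1.0, -0.1, 0.1]
grip_width: 85.5
```

Call:
arm_command(targets=[0, 2.1, 4.5, 0, 0, 0, 1, 0, 4.1, 8.8, 0, 0, 0, 1, 0, 4.1, 8.8, 0, 0, 0, 1, 0, 4.1, 8.8, 0, 0, 0, 1])

```text
time: 20.2
eef_pos: [647.4, -11.5, 121.4]
orientation: [[-0.002, 1.0, -0.011], [0.0, -0.011, -1.0], [-1.0, -0.002, -0.0]]
wrist_force: [0.5, 0.4, 0.3]
grip_width: 85.3
```

Run:
```python
from h import *
import go
W=cam("wrist")
I=imaging.read_camera("wrist");cv2.imwrite("pics/w10.png",I[:,:,::-1])
print(proj(W,[[650,-9,58]]))
go.go(650,-9,26,0)
```

```text
[[323.86516871 210.9399912 ]]
t 20.25 pos [647.3 -10.4 121.7] grip 85.5 F [-0.5 -0.   0. ] | shift cm [ 9.57  0.28 -0.14] turn [-0.54 -0.01  0.07] rows>= 1.9
```

View pics/w10.png

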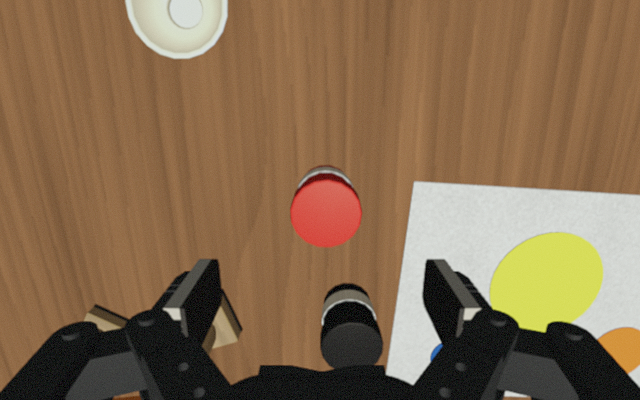

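Red cap at (326,211), against a prediction of (324,211). The black pot at (350,335) is clear.

Call:
arm_command(targets=[4, 0.3, -0.1, 0, 0, 0, 1, 7.5, 0.3, -0.1, 0, 0, 0, 1, 9.6, 0.3, -0.1, 0, 0, 0, 1, 9.6, 0.3, -0.1, 0, 0, 0, 1, 9.6, 0.3, -0.1, 0, 0, 0, -1])

```text
time: 20.75
eef_pos: [650.9, -8.7, 27.1]
orientation: [[0.0, 1.0, -0.008], [0.0, -0.008, -1.0], [-1.0, 0.0, -0.0]]
wrist_force: [-0.4, 0.3, 0.5]
grip_width: 73.2
```

Call:
arm_command(targets=[0, 0, 0, 0, 0, 0, -1, 0, 0, 0, 0, 0, 0, -1, 0, 0, 0, 0, 0, 0, -1, 0, 0, 0, 0, 0, 0, -1, 0, 0, 0, 0, 0, 0, -1])

```text
time: 21.25
eef_pos: [651.5, -9.6, 28.2]
orientation: [[0.002, 1.0, -0.009], [-0.0, -0.009, -1.0], [-1.0, 0.002, 0.0]]
wrist_force: [-3.2, 0.5, 8.2]
grip_width: 44.5
```

Call:
arm_command(targets=[0, 0, 0, 0, 0, 0, -1, 0, 0, 0, 0, 0, 0, -1, -3, 0, 0, 0, 0, 0, -1, -8, 0, 0, 0, 0, 0, -1, -11, 0, 0, 0, 0, 0, -1])

```text
time: 21.75
eef_pos: [651.6, -9.7, 140.7]
orientation: [[0.004, 1.0, -0.009], [-0.0, -0.009, -1.0], [-1.0, 0.004, 0.0]]
wrist_force: [-0.2, 0.4, -0.2]
grip_width: 44.2
```

```bash
python3 go.py 517 -258 130 7.4 528 -345 130 7.4
```

```text
t 21.75 pos [651.6  -9.7 140.7] grip 44.2 F [-0.2  0.4 -0.2] | shift cm [  1.02 -13.24  24.95] turn [-7.92  0.03 -0.24] rows>= 5.7
t 21.75 pos [651.6  -9.7 140.7] grip 44.2 F [-0.2  0.4 -0.2] | shift cm [  1.03 -12.06  33.64] turn [-7.92  0.03 -0.24] rows>= 7.1
```

Call:
arm_command(targets=[0, -2.2, 4.2, -2, 0, 0, -1, 0, -4.4, 8.4, -4, 0, 0, -1, 0.3, -6.6, 12.6, -6, 0, 0, -1, 0.6, -8.8, 16.8, -7.9, 0, 0, -1, 1, -11, 21, -7.9, 0, 0, -1])

```text
time: 22.25
eef_pos: [538.0, -220.2, 127.3]
orientation: [[0.002, 0.992, 0.13], [-0.001, 0.13, -0.992], [-1.0, 0.001, 0.001]]
wrist_force: [1.3, -0.3, -0.4]
grip_width: 44.2
```

```bash
python3 go.py 517 -258 110 7.4
```

```text
t 22.25 pos [ 538.  -220.2  127.3] grip 44.2 F [ 1.3 -0.3 -0.4] | shift cm [ 1.73 -2.57  3.47] turn [ 0.05  0.05 -0.08] rows>= 0.9
```

Call:
arm_command(targets=[0.8, -1.3, 1.8, 0, 0, 0, -1, 1.7, -2.6, 3.5, 0, 0, 0, -1, 1.7, -2.6, 3.5, 0, 0, 0, -1, 1.7, -2.6, 3.5, 0, 0, 0, -1])

```text
time: 22.65
eef_pos: [517.8, -256.8, 110.0]
orientation: [[0.001, 0.992, 0.128], [-0.0, 0.128, -0.992], [-1.0, 0.001, 0.0]]
wrist_force: [0.6, 0.1, -1.3]
grip_width: 44.1
```

Run:
```python
from h import *
import go
I=imaging.read_camera("wrist");cv2.imwrite("pics/w11.png",I[:,:,::-1])
go.go(517,-258,35,7.4)
```

```text
t 22.7 pos [ 518.1 -256.4  110.1] grip 44.3 F [ 0.1  0.  -0.3] | shift cm [ 7.51 -0.14  0.14] turn [-0.01  0.03 -0.05] rows>= 1.5
```

View pics/w11.png

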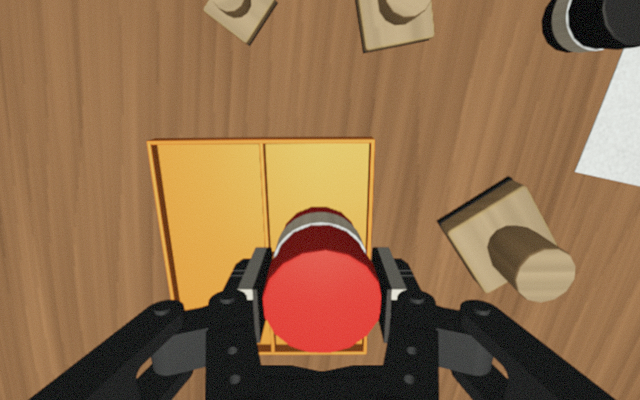

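The red pot is over the orange +y small compartment, and the large stamp at (510,245) is clear. Lowering.

Call:
arm_command(targets=[2.5, -0.1, 0.1, 0, 0, 0, -1, 5, -0.1, 0.1, 0, 0, 0, -1, 6.8, -0.1, 0.1, 0, 0, 0, -1, 7.5, -0.1, 0.1, 0, 0, 0, -1, 7.5, -0.1, 0.1, 0, 0, 0, -1])

```text
time: 23.2
eef_pos: [517.0, -257.2, 34.1]
orientation: [[-0.001, 0.992, 0.129], [0.0, 0.129, -0.992], [-1.0, -0.001, -0.0]]
wrist_force: [0.3, -0.5, -0.7]
grip_width: 44.0
```

Call:
arm_command(targets=[0.15, 0, 0, 0, 0, 0, -1, 0.3, 0, 0, 0, 0, 0, -1, 0.35, 0, 0, 0, 0, 0, -1, 0.35, 0, 0, 0, 0, 0, -1])

```text
time: 23.6
eef_pos: [517.4, -258.2, 32.2]
orientation: [[0.002, 0.992, 0.128], [-0.001, 0.128, -0.992], [-1.0, 0.002, 0.001]]
wrist_force: [-1.7, 0.5, 6.0]
grip_width: 44.3
```

Contact. Release.

Call:
arm_command(targets=[0, 0, 0, 0, 0, 0, 0.3, 0, 0, 0, 0, 0, 0, 0.6, 0, 0, 0, 0, 0, 0, 0.7, 0, 0, 0, 0, 0, 0, 0.7, -1, 0, 0, 0, 0, 0, 0.7])

```text
time: 24.1
eef_pos: [516.1, -257.6, 40.0]
orientation: [[-0.002, 0.992, 0.128], [0.001, 0.128, -0.992], [-1.0, -0.002, -0.001]]
wrist_force: [0.2, -0.1, 0.1]
grip_width: 72.7
```

Call:
arm_command(targets=[-4, 0, 0, 0, 0, 0, 0.8, -9, 0, 0, 0, 0, 0, 1, -9, 0, 0, 0, 0, 0, 1])

```text
time: 24.4
eef_pos: [519.1, -259.2, 138.2]
orientation: [[0.009, 0.992, 0.128], [-0.005, 0.129, -0.992], [-1.0, 0.009, 0.007]]
wrist_force: [0.9, -1.6, -0.9]
grip_width: 85.2
```

```bash
python3 go.py 547 -126 120 21.5
```

```text
t 24.4 pos [ 519.1 -259.2  138.2] grip 85.2 F [ 0.9 -1.6 -0.9] | shift cm [  1.77   4.46 -12.87] turn [-14.12   0.44  -0.44] rows>= 2.7
```

Call:
arm_command(targets=[0.8, 1.5, -4.3, -5, 0, 0, 1, 1.5, 3, -8.6, -10, 0, 0, 1, 1.5, 4.5, -12.9, -14, 0, 0, 1, 1.5, 4.5, -12.9, -14, 0, 0, 1, 1.5, 4.5, -12.9, -14, 0, 0, 1])

```text
time: 24.9
eef_pos: [545.1, -123.6, 116.4]
orientation: [[0.001, 0.931, 0.366], [-0.0, 0.366, -0.931], [-1.0, 0.001, 0.001]]
wrist_force: [-0.4, -0.9, 1.4]
grip_width: 85.6
```

Run:
```python
from h import *
import go
W=cam("wrist")
I=imaging.read_camera("wrist");cv2.imwrite("pics/w12.png",I[:,:,::-1])
print(proj(W,[[547,-126,52]]),[(q["score"],np.round(q["centre"],1)) for q in pinpoint("wrist","stamp_center")])
go.go(547,-126,60,21.5)
```

```text
[[321.52606358 218.00813407]] [(0.81, array([ 447.2, -139.6,   19.8])), (0.79, array([ 545.5, -129.3,   24.8]))]
t 25.0 pos [ 544.8 -125.   116.2] grip 85.3 F [ 0.1 -0.7 -0.2] | shift cm [5.62 0.17 0.17] turn [-0.19  0.03 -0.02] rows>= 1.1
```

View pics/w12.png

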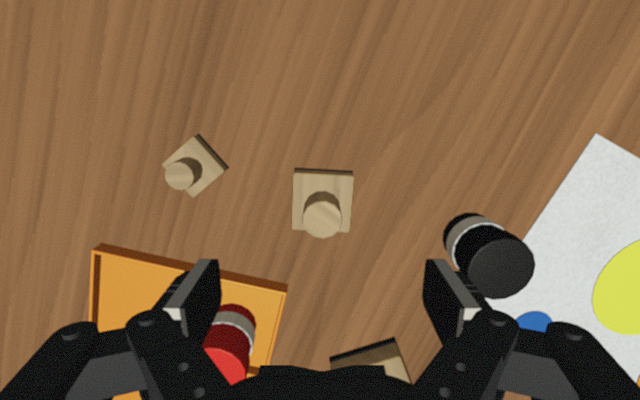

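Knob at (322,217), on prediction. The base is square to the jaws, and this is the middle of the three sizes.

Call:
arm_command(targets=[3, 0.2, 0.2, 0, 0, 0, 0.4, 6, 0.2, 0.2, 0, 0, 0, 0.2, 8, 0.2, 0.2, 0, 0, 0, 0.2, 8.9, 0.2, 0.2, 0, 0, 0, 0.2, 8.9, 0.2, 0.2, 0, 0, 0, 0.2])

```text
time: 25.5
eef_pos: [546.9, -126.1, 26.1]
orientation: [[-0.001, 0.932, 0.363], [0.0, 0.363, -0.932], [-1.0, -0.001, -0.001]]
wrist_force: [-0.2, 0.5, 0.6]
grip_width: 51.3
```

Call:
arm_command(targets=[0, 0, 0, 0, 0, 0, -1, 0, 0, 0, 0, 0, 0, -1, 0, 0, 0, 0, 0, 0, -1, 0, 0, 0, 0, 0, 0, -1, 0, 0, 0, 0, 0, 0, -1])

```text
time: 26.0
eef_pos: [548.2, -125.8, 28.3]
orientation: [[0.002, 0.931, 0.364], [-0.001, 0.364, -0.931], [-1.0, 0.002, 0.002]]
wrist_force: [-1.4, -1.0, 7.0]
grip_width: 23.9
```

Call:
arm_command(targets=[0, 0, 0, 0, 0, 0, -1, 0, 0, 0, 0, 0, 0, -1, -2, 0, 0, 0, 0, 0, -1, -5, 0, 0, 0, 0, 0, -1, -8.5, 0, 0, 0, 0, 0, -1])

```text
time: 26.5
eef_pos: [547.0, -125.2, 112.7]
orientation: [[-0.001, 0.931, 0.365], [0.0, 0.365, -0.931], [-1.0, -0.001, -0.001]]
wrist_force: [0.4, -0.1, -0.9]
grip_width: 23.7
```

Run:
```python
from h import *
import go
I=imaging.read_camera("wrist");cv2.imwrite("pics/w13.png",I[:,:,::-1])
go.go(445,-311.5,110,7.4)
```

```text
t 26.55 pos [ 549.4 -125.9  119.2] grip 23.9 F [ 1.7 -0.4  6.6] | shift cm [  0.88 -16.5   13.47] turn [13.99  0.23 -0.38] rows>= 4.3
```

View pics/w13.png

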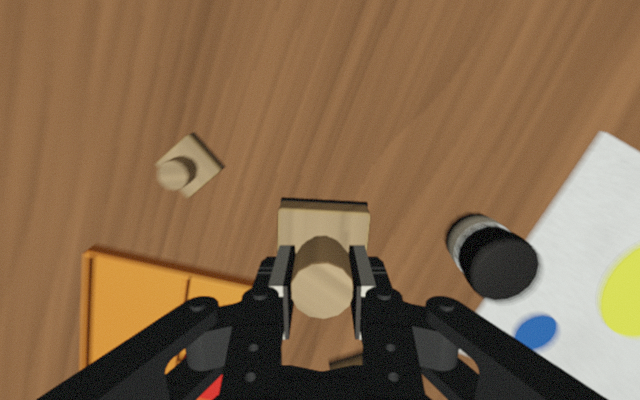

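Stamp held upright. Carrying it over the orange long compartment.

Call:
arm_command(targets=[0, -3.5, 2.8, 3, 0, 0, -1, 0, -7, 5.7, 6, 0, 0, -1, 0, -10.5, 8.6, 9, 0, 0, -1, 0.2, -14, 11.4, 12, 0, 0, -1, 0.4, -16.5, 13.5, 14, 0, 0, -1])

```text
time: 27.05
eef_pos: [441.6, -313.2, 108.4]
orientation: [[0.001, 0.992, 0.125], [-0.001, 0.125, -0.992], [-1.0, 0.001, 0.001]]
wrist_force: [0.3, -0.5, -1.0]
grip_width: 23.8
```

Call:
arm_command(targets=[0, 0, 0, 0, 0, 0, -1, 0, 0, 0, 0, 0, 0, -1])

```text
time: 27.25
eef_pos: [442.8, -311.5, 108.1]
orientation: [[0.001, 0.992, 0.127], [-0.0, 0.127, -0.992], [-1.0, 0.0, 0.0]]
wrist_force: [0.2, 0.7, -0.8]
grip_width: 24.0
```

Run:
```python
from h import *
import go
I=imaging.read_camera("wrist");cv2.imwrite("pics/w14.png",I[:,:,::-1])
go.go(445,-311.5,36,7.4)
```

```text
t 27.3 pos [ 443.2 -310.9  108.1] grip 24.0 F [ 0.3  0.9 -0.6] | shift cm [7.21 0.17 0.08] turn [-0.01  0.01 -0.03] rows>= 1.4
```

View pics/w14.png

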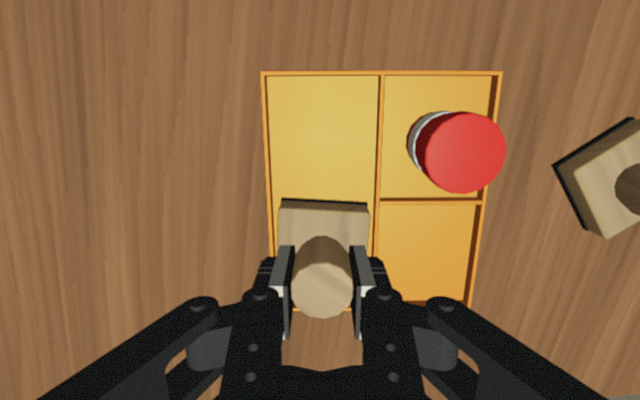

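The stamp is over the middle of the long compartment, and the red pot stands at (460,150). Lowering.

Call:
arm_command(targets=[2.5, 0.2, 0.1, 0, 0, 0, -1, 5, 0.2, 0.1, 0, 0, 0, -1, 6.6, 0.2, 0.1, 0, 0, 0, -1, 7.2, 0.2, 0.1, 0, 0, 0, -1, 7.2, 0.2, 0.1, 0, 0, 0, -1])

```text
time: 27.8
eef_pos: [445.4, -311.1, 35.5]
orientation: [[-0.001, 0.992, 0.13], [0.001, 0.13, -0.992], [-1.0, -0.001, -0.001]]
wrist_force: [0.5, -0.1, -0.3]
grip_width: 23.6
```

Call:
arm_command(targets=[0.15, 0, 0, 0, 0, 0, -1, 0.3, 0, 0, 0, 0, 0, -1, 0.4, 0, 0, 0, 0, 0, -1, 0.4, 0, 0, 0, 0, 0, -1])

```text
time: 28.2
eef_pos: [445.3, -312.0, 32.3]
orientation: [[0.001, 0.992, 0.128], [-0.0, 0.128, -0.992], [-1.0, 0.001, 0.001]]
wrist_force: [0.2, 0.9, 2.7]
grip_width: 23.9
```

Call:
arm_command(targets=[0.05, 0, 0, 0, 0, 0, -1, 0.05, 0, 0, 0, 0, 0, -1, 0.05, 0, 0, 0, 0, 0, 0, 0.05, 0, 0, 0, 0, 0, 0.2, 0.05, 0, 0, 0, 0, 0, 0.2])

```text
time: 28.7
eef_pos: [445.0, -311.9, 31.2]
orientation: [[-0.0, 0.992, 0.128], [-0.0, 0.128, -0.992], [-1.0, -0.0, -0.0]]
wrist_force: [1.1, -0.1, -1.1]
grip_width: 51.5
```

Call:
arm_command(targets=[-1, 0, 0, 0, 0, 0, 0.2, -3, 0, 0, 0, 0, 0, 0.2, -7, 0, 0, 0, 0, 0, 0.5, -12, 0, 0, 0, 0, 0, 1, -12, 0, 0, 0, 0, 0, 1])

```text
time: 29.2
eef_pos: [447.1, -313.5, 158.4]
orientation: [[0.008, 0.992, 0.128], [-0.007, 0.128, -0.992], [-1.0, 0.007, 0.008]]
wrist_force: [-0.2, -0.4, 0.5]
grip_width: 85.5
```

Call:
arm_command(targets=[-5, 0, 4, 0, 0, 0, 1, -10, 0, 8, 0, 0, 0, 1, -14, 0, 12, 0, 0, 0, 1, -14, 0, 12, 0, 0, 0, 1, -14, 0, 12, 0, 0, 0, 1])

```text
time: 29.7
eef_pos: [460.5, -433.6, 294.9]
orientation: [[0.004, 0.992, 0.126], [-0.004, 0.126, -0.992], [-1.0, 0.003, 0.005]]
wrist_force: [-0.3, 0.6, -0.4]
grip_width: 85.5
```

Run:
```python
from h import *
for c in ("top","scene","wrist"): 
    I=imaging.read_camera(c); cv2.imwrite(f"pics/e_{c}.png",I[:,:,::-1])
    if c!="wrist":
        for n in ["red_pot_center","yellow_pot_center","blue_pot_center","black_pot_center","stamp_center","brush_center","dish"]:
            print(c,n,[(round(q["score"],2),np.round(q["centre"]).tolist()) for q in pinpoint(c,n)])
print(readout.get_state()["time"],readout.get_state()["eef_pos"])
```

```text
top red_pot_center [(0.57, [520.0, -264.0, 32.0])]
top yellow_pot_center [(0.82, [580.0, 253.0, 36.0]), (0.62, [520.0, -262.0, 30.0])]
top blue_pot_center [(0.71, [582.0, 342.0, 33.0])]
top black_pot_center [(0.58, [669.0, -114.0, 32.0])]
top stamp_center [(0.98, [648.0, -268.0, 34.0]), (0.8, [440.0, -311.0, 30.0]), (0.72, [449.0, -138.0, 19.0])]
top brush_center [(0.89, [510.0, 294.0, 10.0])]
top dish [(0.67, [557.0, 119.0, 2.0]), (0.62, [577.0, 251.0, 36.0])]
scene red_pot_center [(0.77, [512.0, -259.0, 29.0])]
scene yellow_pot_center [(0.86, [582.0, 253.0, 35.0]), (0.67, [446.0, -312.0, 28.0])]
scene blue_pot_center [(0.58, [582.0, 340.0, 36.0]), (0.51, [581.0, 255.0, 33.0])]
scene black_pot_center [(0.68, [671.0, -112.0, 27.0])]
scene stamp_center [(0.84, [653.0, -267.0, 38.0]), (0.64, [445.0, -316.0, 28.0]), (0.64, [450.0, -137.0, 22.0])]
scene brush_center [(0.59, [507.0, 295.0, 11.0])]
scene dish [(0.96, [559.0, 121.0, -1.0])]
30.55 [ 460.47218084 -430.90317201  291.27748689]
```

View pics/e_top.png

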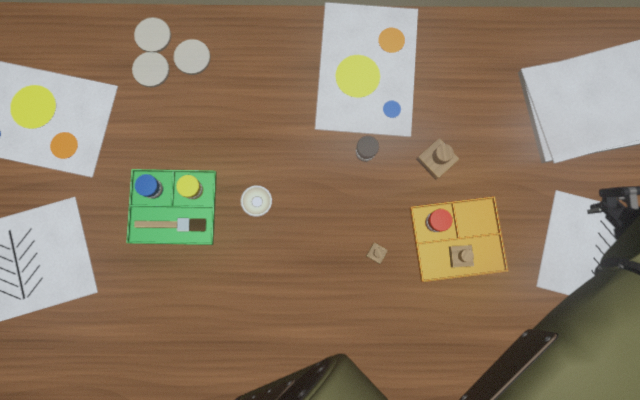

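View pics/e_scene.png

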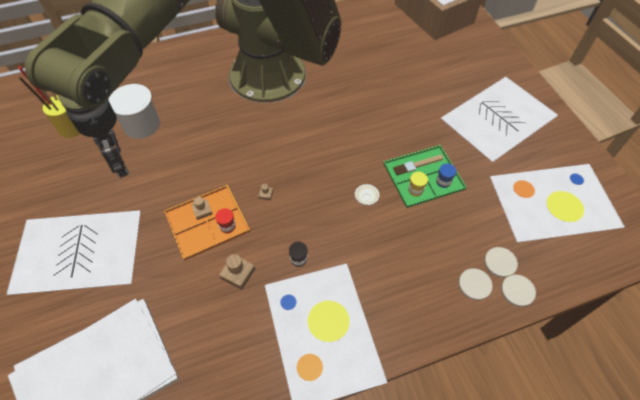

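Top and scene views show all five things upright or flat in their compartments, with the dish (256,201) and black pot (367,148) in place and the arm clear.

```bash
python3 -c "
from plant import r,readout
print(readout.get_state()['wrist_force']); print(r.hand_in())"
```

```text
[-0.01393078  0.39828417  0.043305  ]
the job is handed in; nothing more can be done
None
```

Both kits are made up and the job is handed in at about 31 s of the 136 s allowed; the hand-in reports no verdict.

**Green tray:** the blue pot stands in the +y small compartment and the yellow pot in the -y one. The brush lies flat in the long compartment.

**Orange tray:** the red pot stands in the +y small compartment. The middle-sized stamp stands face down in the long compartment.

**Placing:** each thing was lowered until the wrist force showed contact (3–10 N) before release, and nothing was dropped.

**Last checks:**
- **Positions:** in the final top and scene pictures everything stands or lies as asked. The networks put each kit thing within about 6 mm of its compartment's middle. The two views differed by up to 8 mm on the red pot, well inside the tolerance.
- **Black pot and dish:** the networks' before and after positions agree within about 3 mm.
- **Arm:** it was clear of everything, with wrist force about 0 N.
- **False hits:** the networks reported a few, such as the red pot as yellow and the yellow pot as the dish. The pictures contradict them, so I ignored them.

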